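Load the drill-bit cassettes for a job

TASK

Get the two bit cassettes ready to go out: push each one down into its dock until the latch lets go and it springs up, pull it free, and stand it upright in the plywood carrying tray. Then take the long drill bits from the wooden block and push each one point first down into a tube of a cassette, one bit to a tube, until its thick shank rests on the mouth. Leave the glue bottle, the wooden rounds and the tape where they are.

Things in the scene. Friction and masses are not known exactly. Their poses are not given: they have to be found in the camera images.
- dock: Fixed grey box, 105 (x) x 185 (y) x 125 mm high, with two open-topped bays, 73 x 47 mm, centred 47.5 mm either side of its middle (+y: bay a, -y: bay b). Origin: centre of its underside; z up. Each bay starts with a cassette sunk in it, its top flush with the dock, so it cannot be gripped until it has sprung up.
- eject_a (a joint): Ejector plate under the cassette in bay a: height in m above its latched position. 0: latched and flush; -0.008: pushed fully in; 0.032: sprung up. Pushing the cassette down 5 mm (about 8 N; hard stop at 8 mm) and letting go frees the latch: it rises 32 mm by itself and stays up, resting loosely on the plate, ready to be gripped by its long sides and lifted straight out. The latch does not catch again.
- eject_b (a joint): The same for bay b.
- cassette_a: White plastic cassette, 70 (x) x 44 (y) x 75 mm high, 0.18 kg, flat top with two narrow, dark-rimmed square tubes, 9 mm wide and 65 mm deep, 20 mm either side of the middle along its x. Origin: centre of its underside, z up. Starts in bay a, its axes along the dock's.
- cassette_b: The same; starts in bay b.
- tube_a0 (a point): Centre of the mouth of the tube at -x of cassette_a, level with its top (75 mm above its underside); z up along the tube.
- tube_a1 (a point): The same, tube at +x of cassette_a.
- tube_b0 (a point): Tube mouth at -x of cassette_b.
- tube_b1 (a point): Tube mouth at +x of cassette_b.
- tray: Fixed plywood carrying tray, 260 (x) x 150 (y) x 30 mm high outside, walls and floor 6 mm. Origin: centre of its underside. Empty at the start; the two cassettes fit in it one behind the other along x (55 mm either side of the middle).
- block: Loose hardwood block, 190 (x) x 80 (y) x 70 mm high, 0.75 kg, with four 9 mm square holes, 62 mm deep, along its x at -60, -20, 20 and 60 mm. Origin: centre of its underside. The bits stand in its holes.
- glue: Bystander: glue bottle, 56 mm across, 150 mm tall. Origin: underside.
- rounds: Bystander: stack of wooden rounds, 90 mm across, 76 mm high. Origin: underside.
- tape: Bystander: blue roll of tape, 90 mm across, 25 mm high. Origin: underside.
- bit0: Long drill bit, 0.035 kg (3 or 4 are present; absent ones read None): thin 6 mm round rod 58 mm long with a rounded point, below a thick round shank 13 mm across and 45 mm long. Origin: at the very point; z runs up the axis to the shank (shoulder at 58, top at 103 mm). Starts upright in hole 1 of the block counted from -x, its shoulder on the block's top.
- bit1: Long drill bit, 0.035 kg (3 or 4 are present; absent ones read None): thin 6 mm round rod 58 mm long with a rounded point, below a thick round shank 13 mm across and 45 mm long. Origin: at the very point; z runs up the axis to the shank (shoulder at 58, top at 103 mm). Starts upright in hole 2 of the block counted from -x, its shoulder on the block's top.
- bit2: Long drill bit, 0.035 kg (3 or 4 are present; absent ones read None): thin 6 mm round rod 58 mm long with a rounded point, below a thick round shank 13 mm across and 45 mm long. Origin: at the very point; z runs up the axis to the shank (shoulder at 58, top at 103 mm). Starts upright in hole 3 of the block counted from -x, its shoulder on the block's top.
- bit3: Long drill bit, 0.035 kg (3 or 4 are present; absent ones read None): thin 6 mm round rod 58 mm long with a rounded point, below a thick round shank 13 mm across and 45 mm long. Origin: at the very point; z runs up the axis to the shank (shoulder at 58, top at 103 mm). Starts upright in hole 4 of the block counted from -x, its shoulder on the block's top.
There are look-alikes about, which are no part of the job. Leave any green or purple look-alike of the cassette_b alone. What is shaped like the cassette_a but blue or pink is not meant.

How it is judged:
By the outcome, as a careful person would: the job done as asked, in the order asked, and still so for the second after the job is handed in, with the robot touching nothing.
Of bit0, bit1, bit2, bit3 only 3 to 4 are there at a start; the rules pass over those that are not, and their reading is None.
At some moment in a run one of block, cassette_a, cassette_b may be knocked a few centimetres aside while the robot is not near it.
It also fails if it takes over 210 s, if anything falls off the work surface, if the arm or the gripper's body presses on something with over 40 N, if the wrist force passes 120 N, or if a joint passes its speed limit or range.

ROBOT

A 7-joint arm with a two-finger parallel gripper is mounted at the origin on the work surface. World frame = base frame: x ahead of the robot, y to its left, z up, the work surface at z = 0. Lengths are in mm, angles in degrees, forces in N, time in s.
With the tool pointing down it reaches from about 425 to 875 mm from the base axis. Payload 9.9 kg.
Tool frame: the origin (TCP) lies midway between the tips of the shut fingers; the grasp point (between the pads) lies 19 mm behind it; z points along the fingers, y is the line along which they close (so a half turn about z gives the same grasp; the last joint's range is limited). The gripper opens to 85 mm and grips with 20 to 120 N. Pads are 22 mm wide; open, the fingers measure 114 mm over their backs; the gripper's body (76 mm by 85 mm) begins 54 mm behind the grasp point. The pads swing forward as they close: fully open they stand 13 mm farther back than shut.
Start: joints at [-73.041, 32.985, 1.427, 82.34, -0.859, 64.687, -3.237], TCP at [250.239, 626.905, 231.289] pointing down, gripper open.
Joint ranges: [-157.87, 157.87], [-19.46, 123.44], [-87.15, 90], [11.01, 140.99], [-62.26, 242.26], [9.8, 113.94], [-161.44, 161.44]. Speed limits (degrees/s): [127.2, 127.2, 172.46, 172.46, 180, 180, 180].

INTERFACE

Orientations are given as [roll, pitch, yaw] about the fixed x, y, z axes, in that order (R = Rz(yaw) Ry(pitch) Rx(roll)).
In Python, from workcell import * gives the robot as it stands.
- The arm moves only by the tool send_rows, never from a script. Its argument "moves" is one flat list of numbers, 4 for each row, row after row: the shift along the world's x, y, z in m, then the turn about the world's z in rad. A call has 1 to 20 rows; each row is the pose to reach, as a shift and turn from the pose commanded when the call began; what a row does not reach only later rows make up. A row lasts 1/10 s, in which the tool goes at most 50 mm and 8.59 degrees, less where a joint would pass 70% of its speed; a pose out of reach is approached as far as the arm can. A call with a gripper value outside its range is refused whole. "grip" is the closure in counts, from 0 (fully open) to 255 (shut), set as the call begins (left out, the last holds). The fingers move at their own pace and stop on an object; "squeeze" is the grip in N (left out, the last holds). Time passes only in rows, so rows that repeat a pose let the fingers close. It gives the time, the measured TCP pose, the force, the opening and the grip force at its end, in the units of the state.
- get_state(): the state, without advancing time (a new reading comes with each control period).
- capture(name): name is "scene" or "top" or "wrist"; returns (picture, depth): 384x512x3 uint8, blue, green, red; 384x512 float32, mm along the optical axis (not along the pixel's ray), 0 where there is no reading.
- calibration(name): a dict with "intrinsics" (3x3 intrinsics, pixels), "pose" (4x4, takes a point from camera to world coordinates); the wrist camera has in their place "mount" (4x4, takes a point from camera to tool coordinates, whose origin is the TCP and whose axes are the flange's). Camera axes: x right, y down, z forward; pixel columns grow to the right and rows downward; lengths in mm; the calibration is good to about 2 mm. A picture is of the moment at which its call begins: read the wrist's pose just before it. calibration takes no time and is no camera call.
- finish_job(): hands the job in; it is judged then, once.
Trained networks look in the newest picture that a camera, given by its name, has taken for a name from the list of things; names that differ only in an ending like _2 or _b are one class to them, and where a whole thing is asked for, a point or a joint stands for the part that bears it (a point fixed in the world has none). Each returns a list of dicts, best first, with "confidence" (0 to 1); they miss things now and then, are a little off and sometimes report something else, mostly with a low value. They report only what shows in the picture. A call takes as long as a camera call. They do not tell look-alikes from the thing itself.
- boxes_of(thing, camera): "extent" ([left, top, right, bottom] in pixels, round what is visible of it).
The state is a dict: "time_s": time; "q": joint angles; "qvel": joint speeds; "joint_efforts": joint torques, N m; "tool_pos": TCP position; "ee_rot": TCP orientation; "force": force on the tool from outside, world axes, zero at the start; "torque": the same for the moment, N m; "gripper_width": finger opening in mm; "grasp_force": force on a finger pad.
Only numpy, scipy, OpenCV 4.12 (cv2) and the standard library are available. Lean on these libraries where they do the work, as an engineer would, in place of code of your own. Each camera call takes 0.05 s, during which the arm holds its last target. There are 200 camera calls.

## Working session

There is one attempt and no reset: what is moved stays moved. The work goes in short steps, Python scripts to look and compute and a tool call to move; the robot and the scene stay as the last step left them, time stands still between calls to the robot, and variables do not carry over. Pictures are saved under pics/ and viewed, at most 14 in all, crops included, and the job is handed in when it is done.

Besides the shell and the picture viewer there is one more tool, called after ">>>" as name(argument=value, ...) on one line, values as JSON. send_rows: Moves the arm, as the interface text tells. Its arguments: {"type":"object","properties":{"moves":{"type":"array"},"grip":{"type":"number"},"squeeze":{"type":"number"}},"required":["moves"]}

```bash
ls; mkdir -p pics
cat > h.py <<'E'
from workcell import *
import numpy as np, cv2
def cap(n):
    s=get_state(); im,d=capture(n); c=calibration(n); K=np.array(c["intrinsics"])
    if "pose" in c: T=np.array(c["pose"])
    else:
        from scipy.spatial.transform import Rotation as R
        W=np.eye(4); W[:3,:3]=R.from_euler('xyz',s["ee_rot"],degrees=True).as_matrix(); W[:3,3]=s["tool_pos"]
        T=W@np.array(c["mount"])
    v,u=np.mgrid[0:384,0:512]
    P=np.stack([(u-K[0,2])/K[0,0]*d,(v-K[1,2])/K[1,1]*d,d],-1)@T[:3,:3].T+T[:3,3]
    P[d==0]=np.nan
    return im,d,P,K,T
E
python3 - <<'E'
from h import *
s=get_state(); print({k:np.round(v,2) for k,v in s.items()})
for n in("scene","top","wrist"):
    im,d,P,K,T=cap(n); cv2.imwrite(f"pics/{n}0.png",im); np.savez(f"{n}0.npz",im=im,P=P); print(n,T[:3,3].round(),T[:3,2].round(2))
    if n!="wrist":
        for t in("dock","cassette_a","tray","block","bit0"): print(t,[(np.round(b["extent"]).tolist(),round(b["confidence"],2)) for b in boxes_of(t,n)])
E
```

```text
pics
{'time_s': np.float64(0.0), 'q': array([-73.04,  33.03,   1.42,  82.39,  -0.86,  64.69,  -3.24]), 'qvel': array([ 0.07, -0.12,  0.1 , -0.04,  0.01, -0.  , -0.04]), 'joint_efforts': array([ 0.000e+00, -7.658e+01,  2.250e+00, -2.860e+01,  2.000e-02,
        1.000e-02,  0.000e+00]), 'tool_pos': array([250.06, 626.48, 230.46]), 'ee_rot': array([-179.91,    0.  ,  158.24]), 'force': array([-0.11,  0.85,  0.71]), 'torque': array([ 0.06,  0.04, -0.04]), 'grasp_force': np.float64(0.0), 'gripper_width': np.float64(85.78)}
scene [1667.  -21.  814.] [-0.84  0.06 -0.54]
dock [([294.0, 170.0, 354.0, 219.0], 0.7)]
cassette_a [([332.0, 216.0, 354.0, 248.0], 0.8), ([372.0, 201.0, 397.0, 222.0], 0.74), ([292.0, 168.0, 308.0, 188.0], 0.67), ([326.0, 165.0, 343.0, 177.0], 0.49), ([334.0, 179.0, 350.0, 186.0], 0.42)]
tray [([219.0, 188.0, 270.0, 241.0], 0.59)]
block [([132.0, 183.0, 173.0, 232.0], 0.8), ([148.0, 183.0, 158.0, 196.0], 0.63), ([304.0, 175.0, 322.0, 184.0], 0.56), ([151.0, 177.0, 158.0, 189.0], 0.42)]
bit0 [([149.0, 183.0, 156.0, 195.0], 0.61)]
top [402.  85. 957.] [ 0.22 -0.04 -0.97]
dock [([114.0, 211.0, 204.0, 258.0], 0.62)]
cassette_a [([126.0, 213.0, 146.0, 244.0], 0.94), ([161.0, 219.0, 182.0, 248.0], 0.91), ([173.0, 276.0, 205.0, 306.0], 0.82), ([122.0, 288.0, 156.0, 326.0], 0.81), ([132.0, 160.0, 165.0, 192.0], 0.8), ([69.0, 207.0, 110.0, 229.0], 0.79)]
tray [([233.0, 164.0, 309.0, 270.0], 0.86)]
block [([363.0, 164.0, 412.0, 238.0], 0.89)]
bit0 [([393.0, 197.0, 401.0, 208.0], 0.6), ([393.0, 217.0, 403.0, 222.0], 0.58), ([390.0, 184.0, 400.0, 192.0], 0.38)]
wrist [172. 659. 374.] [ 0.31 -0.12 -0.94]
```

Run:
```python
import cv2
a=cv2.imread("pics/top0.png");cv2.imwrite("pics/t1.png",cv2.resize(a[140:340,50:450],(800,400),interpolation=2))
a=cv2.imread("pics/scene0.png");cv2.imwrite("pics/s1.png",cv2.resize(a[130:280,110:430],(800,375),interpolation=2))
```

```text
(no output)
```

View pics/t1.png

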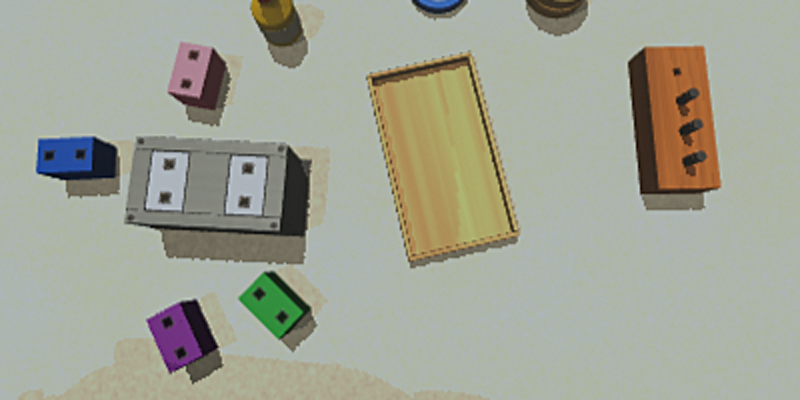

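View pics/s1.png

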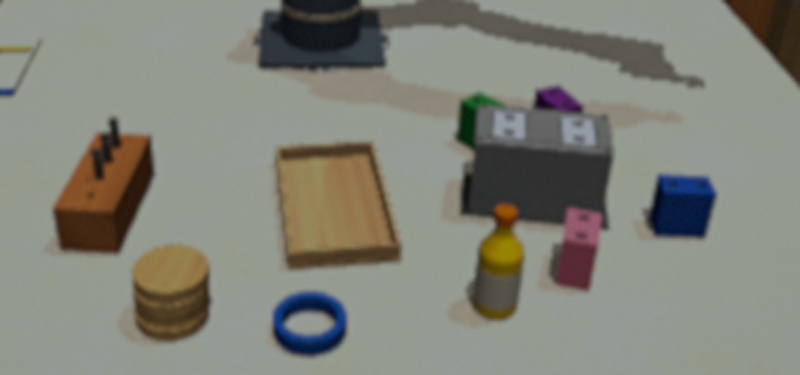

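The crops show the dock (top crop 215,185) with two white cassettes sunk in it at (166,182) and (246,185). Blue (75,156), pink (195,75), purple (182,335) and green (275,305) stand loose and are look-alikes. The white ones in the bays fit the description. The tray is at (445,160). The block is at (675,120) with three bits, and its far (+x) hole is empty. Next I measure poses and enlarge the dock.

```bash
cat > m.py <<'E'
from h import *
def rect(P,im,ext,zlo,zhi,mask=None):
    l,t,r,b=[int(round(x)) for x in ext]
    m=np.zeros(P.shape[:2],bool); m[t:b,l:r]=1
    m&=(P[...,2]>zlo)&(P[...,2]<zhi)
    if mask is not None:m&=mask
    p=P[m]; 
    (c,s,a)=cv2.minAreaRect(p[:,:2].astype(np.float32))
    return np.round(c,1),np.round(s,1),round(a,1),len(p),np.round(np.median(p[:,2]),1)
E
python3 - <<'E'
from m import *
z=np.load("top0.npz"); im,P=z["im"],z["P"]
white=(im.min(-1)>150)
print("dock",rect(P,im,[100,200,215,268],110,140))
print("A",rect(P,im,[122,208,150,250],110,140,white)); print("B",rect(P,im,[157,212,190,253],110,140,white))
print("tray rim",rect(P,im,[220,155,320,280],22,40))
print("block",rect(P,im,[355,155,420,245],60,78))
print("bits",rect(P,im,[355,155,420,245],95,130))
p=P[155:245,355:420].reshape(-1,3);p=p[p[:,2]>98];_,lab,c=cv2.kmeans(p[:,:2].astype(np.float32),3,None,(3,50,.1),5,2);print(c,[ (lab==i).sum() for i in range(3)],p[:,2].max())
for n,e in dict(blue=[60,200,115,235],pink=[128,155,170,200],pur=[118,283,162,330],grn=[165,270,210,312],glue=[170,130,205,165]).items(): print(n,rect(P,im,e,60,160))
print(im[230,150],im[180:190,280].mean(0))
for n,(y,x) in dict(white=(216,140),table=(330,300)).items(): print(n,im[y,x],P[y,x])
cv2.imwrite("pics/d.png",cv2.resize(im[195:270,100:220],(800,500),interpolation=2))
E
```

```text
dock (array([535.8, 300.2]), array([186.2, 105.1]), 78.6, 3384, np.float64(124.5))
A (array([545. , 347.1]), array([43.1, 68.9]), 78.1, 432, np.float64(124.8))
B (array([526.4, 253.7]), array([43.4, 67.8]), 80.5, 432, np.float64(124.8))
tray rim (array([546.4,   9. ]), array([259.8, 150.3]), 4.8, 710, np.float64(28.8))
block (array([ 542.8, -306.8]), array([ 82. , 189.9]), 82.9, 2103, np.float64(69.4))
bits (array([ 522.8, -304. ]), array([14.2, 91. ]), 83.1, 112, np.float64(112.8))
[[ 522.88477 -302.3998 ]
 [ 483.47455 -297.54398]
 [ 561.9954  -307.39978]] [np.int64(35), np.int64(35), np.int64(33)] 116.99465610618074
blue (array([593.7, 453.9]), array([152.2,  58.3]), 70.9, 535, np.float64(74.2))
pink (array([696.1, 322.4]), array([44.8, 70.5]), 72.3, 480, np.float64(74.5))
pur (array([363. , 366.8]), array([70., 45.]), 19.7, 594, np.float64(74.2))
grn (array([383.1, 248.1]), array([70.2, 44.1]), 39.2, 551, np.float64(74.3))
glue (array([757.4, 203.7]), array([47.7, 55.1]), 19.7, 456, np.float64(103.7))
[123 132 129] [103.5 167.9 173.2]
white [169 161 154] [576.31701705 328.55419212 123.85011774]
table [172 181 173] [243.71201743 -23.06901189  -1.16650332]
```

View pics/d.png

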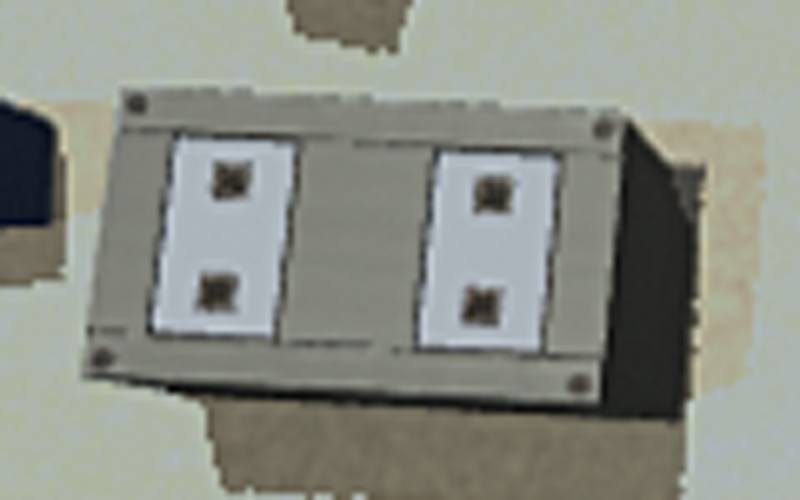

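>>> send_rows(moves=[0.295, -0.28, 0, 0.183, 0.295, -0.28, 0, 0.183, 0.295, -0.28, 0, 0.183, 0.295, -0.28, 0, 0.183, 0.295, -0.28, 0, 0.183, 0.295, -0.28, 0, 0.183, 0.295, -0.28, 0, 0.183, 0.295, -0.28, 0, 0.183, 0.295, -0.28, 0, 0.183, 0.295, -0.28, 0, 0.183, 0.295, -0.28, 0, 0.183, 0.295, -0.28, 0, 0.183, 0.295, -0.28, -0.04, 0.183, 0.295, -0.28, -0.08, 0.183, 0.295, -0.28, -0.08, 0.183, 0.295, -0.28, -0.08, 0.183], grip=255)

```text
time_s: 2.25
tool_pos: [544.5, 348.0, 151.8]
ee_rot: [-180.0, -0.0, 168.8]
force: [0.8, 0.3, 0.6]
gripper_width: -0.5
grasp_force: 0.0
```

>>> send_rows(moves=[0, 0, -0.015, 0, 0, 0, -0.022, 0, 0, 0, -0.025, 0, 0, 0, -0.028, 0, 0, 0, -0.03, 0, 0, 0, -0.032, 0, 0, 0, -0.033, 0, 0, 0, -0.033, 0, 0, 0, -0.033, 0])

```text
time_s: 3.15
tool_pos: [545.8, 347.4, 119.7]
ee_rot: [179.9, 0.1, 168.7]
force: [-2.0, -0.2, 5.9]
gripper_width: -0.1
grasp_force: 2.7
```

>>> send_rows(moves=[0, 0, -0.0015, 0, 0, 0, -0.0025, 0, 0, 0, -0.003, 0, 0, 0, -0.003, 0])

```text
time_s: 3.55
tool_pos: [545.9, 347.5, 117.2]
ee_rot: [179.9, 0.1, 168.7]
force: [-0.7, -1.0, 9.4]
gripper_width: 0.1
grasp_force: 4.6
```

>>> send_rows(moves=[0, 0, 0.02, 0, 0, 0, 0.05, 0, 0, 0, 0.075, 0, 0, 0, 0.075, 0, -0.0093, -0.0465, 0.075, 0, -0.0186, -0.0933, 0.075, 0, -0.0186, -0.0933, 0.075, 0, -0.0186, -0.0933, 0.05, 0, -0.0186, -0.0933, 0.025, 0, -0.0186, -0.0933, 0.012, 0, -0.0186, -0.0933, 0.006, 0, -0.0186, -0.0933, 0.003, 0, -0.0186, -0.0933, 0.001, 0, -0.0186, -0.0933, 0, 0, -0.0186, -0.0933, 0, 0, -0.0186, -0.0933, 0, 0])

```text
time_s: 5.15
tool_pos: [526.7, 253.7, 117.1]
ee_rot: [180.0, 0.0, 168.7]
force: [-5.1, -3.1, 16.1]
gripper_width: -0.3
grasp_force: 7.8
```

>>> send_rows(moves=[0, 0, 0.02, 0, 0, 0, 0.05, 0, 0, 0, 0.085, 0, 0, 0, 0.12, 0, -0.05, 0, 0.15, 0, -0.1, 0, 0.15, 0, -0.1, 0, 0.15, 0], grip=0)

```text
time_s: 5.85
tool_pos: [422.2, 254.2, 266.9]
ee_rot: [179.9, -0.0, 168.9]
force: [-0.9, 0.4, -0.3]
gripper_width: 85.3
grasp_force: 0.0
```

Run:
```python
from m import *
im,d,P,K,T=cap("top"); white=(im.min(-1)>150)
print("dock",rect(P,im,[80,190,215,268],115,140))
for n,e in dict(A=[100,195,153,260],B=[153,195,215,260]).items(): print(n,rect(P,im,e,145,165), rect(P,im,e,118,165,white))
w,_,Pw,_,_=cap("wrist")
cv2.imwrite("pics/w2.png",np.hstack([cv2.resize(im[160:300,60:260],(400,280)),cv2.resize(w,(400,280))]))
```

```text
dock (array([535.9, 300.2]), array([186.2, 105.1]), 78.4, 1854, np.float64(124.6))
A (array([545.1, 346.3]), array([45.3, 70.1]), 78.8, 610, np.float64(156.3)) (array([552. , 352.1]), array([77.5, 93.8]), 77.8, 527, np.float64(156.3))
B (array([526.4, 253.7]), array([45.1, 70.2]), 78.5, 598, np.float64(156.3)) (array([527.7, 254.4]), array([ 90.2, 102.4]), 79.1, 571, np.float64(156.2))
```

View pics/w2.png

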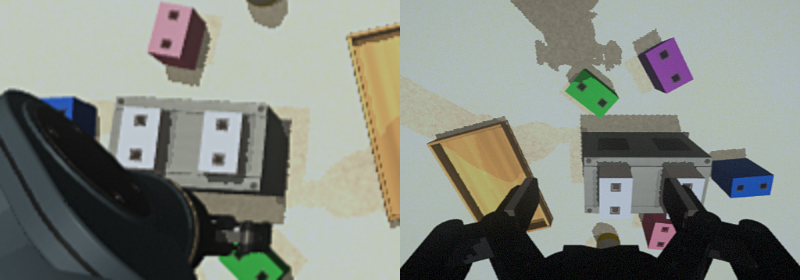

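Both cassettes have sprung up (left half: white tops at (138,138) and (218,140)). I grip B now.

>>> send_rows(moves=[0.05, 0, 0, 0, 0.1, 0, 0, 0, 0.1, 0, 0, 0, 0.1, 0, -0.04, 0, 0.1, 0, -0.08, 0, 0.1, 0, -0.11, 0, 0.1, 0, -0.13, 0, 0.1, 0, -0.14, 0, 0.1, 0, -0.14, 0, 0.1, 0, -0.14, 0])

```text
time_s: 6.95
tool_pos: [527.6, 253.7, 125.9]
ee_rot: [180.0, 0.0, 168.7]
force: [-0.0, 0.7, 0.9]
gripper_width: 85.3
grasp_force: 0.0
```

>>> send_rows(moves=[0, 0, 0, 0, 0, 0, 0, 0, 0, 0, 0, 0, 0, 0, 0, 0, 0, 0, 0, 0, 0, 0, 0, 0, 0, 0, 0, 0, 0, 0, 0, 0, 0, 0, 0, 0, 0, 0, 0, 0], grip=255, squeeze=50)

```text
time_s: 7.95
tool_pos: [526.8, 253.7, 125.3]
ee_rot: [180.0, 0.0, 168.7]
force: [1.8, 2.0, 2.2]
gripper_width: 43.5
grasp_force: 56.8
```

>>> send_rows(moves=[0, 0, 0.02, 0, 0, 0, 0.045, 0, 0, 0, 0.075, 0, 0, 0, 0.1, 0, 0, 0, 0.1, 0, 0.012, -0.04, 0.1, 0.05, 0.025, -0.08, 0.1, 0.1, 0.037, -0.12, 0.1, 0.15, 0.05, -0.16, 0.1, 0.2, 0.062, -0.2, 0.1, 0.25, 0.0746, -0.24, 0.1, 0.281, 0.0746, -0.24, 0.1, 0.281, 0.0746, -0.24, 0.07, 0.281, 0.0746, -0.24, 0.035, 0.281, 0.0746, -0.24, 0, 0.281, 0.0746, -0.24, -0.03, 0.281, 0.0746, -0.24, -0.05, 0.281, 0.0746, -0.24, -0.06, 0.281, 0.0746, -0.24, -0.065, 0.281, 0.0746, -0.24, -0.065, 0.281])

```text
time_s: 9.95
tool_pos: [600.9, 13.7, 59.9]
ee_rot: [-180.0, -0.1, -175.2]
force: [-0.2, 0.1, -1.7]
gripper_width: 43.3
grasp_force: 56.4
```

Still held. I lower onto the tray floor.

>>> send_rows(moves=[0, 0, -0.003, 0, 0, 0, -0.006, 0, 0, 0, -0.008, 0, 0, 0, -0.0095, 0, 0, 0, -0.0095, 0, 0, 0, -0.0095, 0])

```text
time_s: 10.55
tool_pos: [601.3, 13.6, 50.9]
ee_rot: [-180.0, 0.0, -175.2]
force: [-0.7, 0.9, -2.2]
gripper_width: 43.1
grasp_force: 56.4
```

>>> send_rows(moves=[0, 0, -0.001, 0, 0, 0, -0.0015, 0, 0, 0, -0.002, 0, 0, 0, -0.002, 0])

```text
time_s: 10.95
tool_pos: [601.4, 13.6, 50.3]
ee_rot: [-180.0, 0.1, -175.2]
force: [-5.1, 1.0, 14.3]
gripper_width: 43.2
grasp_force: 58.5
```

>>> send_rows(moves=[0, 0, 0.001, 0, 0, 0, 0.001, 0, 0, 0, 0.001, 0, 0, 0, 0.001, 0, 0, 0, 0.001, 0, 0, 0, 0.04, 0, 0, 0, 0.08, 0, 0, 0, 0.12, 0, 0, 0, 0.16, 0, 0, 0.05, 0.19, -0.05, -0.03, 0.1, 0.19, -0.13, -0.05, 0.14, 0.19, -0.2, -0.05, 0.14, 0.19, -0.281, -0.05, 0.14, 0.19, -0.281], grip=0)

```text
time_s: 12.35
tool_pos: [550.1, 156.2, 238.9]
ee_rot: [180.0, -0.0, 168.9]
force: [0.4, 0.2, 0.4]
gripper_width: 85.7
grasp_force: 0.0
```

Run:
```python
from m import *
im,d,P,K,T=cap("top")
print("dock",rect(P,im,[80,190,215,268],115,140))
print("A",rect(P,im,[100,195,153,260],145,165))
print("B",rect(P,im,[220,150,320,280],65,95))
print("blk",rect(P,im,[330,120,450,280],60,78))
cv2.imwrite("pics/t3.png",im)
w,_,Pw,_,_=cap("wrist"); print("Aw",rect(Pw,w,[0,0,512,384],148,162))
```

```text
dock (array([545.7, 348. ]), array([ 89.4, 105.6]), 78.7, 618, np.float64(124.6))
A (array([545.2, 346.8]), array([45.7, 70.1]), 78.4, 608, np.float64(156.3))
B (array([600.4,  12.7]), array([70.6, 44.1]), 4.5, 464, np.float64(80.2))
blk (array([ 617.2, -284.7]), array([358.9, 145.6]), 16.0, 2438, np.float64(69.7))
Aw (array([639.7, 294. ]), array([ 63.5, 289.4]), 61.1, 4660, np.float64(157.1))
```

View pics/t3.png

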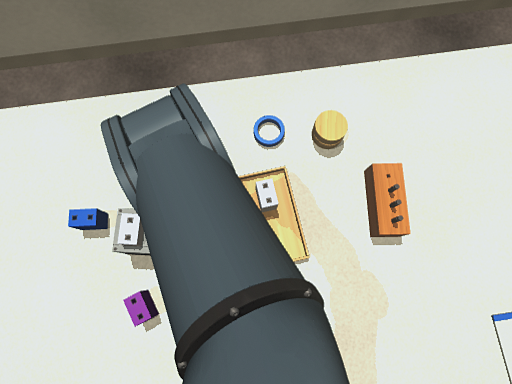

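B stands in the tray (266,195) and A is still up in its bay (130,230). Now I grip A.

>>> send_rows(moves=[0, 0.05, 0, 0, -0.003, 0.1, 0, 0, -0.006, 0.15, 0, 0, -0.006, 0.193, 0, 0, -0.006, 0.193, 0, 0, -0.006, 0.193, 0, 0, -0.006, 0.193, -0.035, 0, -0.006, 0.193, -0.065, 0, -0.006, 0.193, -0.09, 0, -0.006, 0.193, -0.105, 0, -0.006, 0.193, -0.1135, 0, -0.006, 0.193, -0.1135, 0, -0.006, 0.193, -0.1135, 0])

```text
time_s: 13.75
tool_pos: [546.3, 345.6, 126.1]
ee_rot: [180.0, 0.1, 168.7]
force: [-0.1, 0.6, 0.3]
gripper_width: 85.2
grasp_force: 0.0
```

>>> send_rows(moves=[0, 0, 0, 0, 0, 0, 0, 0, 0, 0, 0, 0, 0, 0, 0, 0, 0, 0, 0, 0, 0, 0, 0, 0, 0, 0, 0, 0, 0, 0, 0, 0, 0, 0, 0, 0, 0, 0, 0, 0], grip=255)

```text
time_s: 14.75
tool_pos: [545.4, 346.8, 125.4]
ee_rot: [180.0, 0.0, 168.7]
force: [0.4, 1.8, 1.5]
gripper_width: 43.2
grasp_force: 56.8
```

>>> send_rows(moves=[0, 0, 0.02, 0, 0, 0, 0.045, 0, 0, 0, 0.075, 0, 0, 0, 0.1, 0, 0, 0, 0.1, 0, -0.007, -0.045, 0.1, 0.04, -0.014, -0.09, 0.1, 0.08, -0.021, -0.135, 0.1, 0.12, -0.028, -0.18, 0.1, 0.16, -0.035, -0.225, 0.1, 0.2, -0.042, -0.27, 0.1, 0.24, -0.049, -0.31, 0.1, 0.281, -0.0536, -0.342, 0.1, 0.281, -0.0536, -0.342, 0.1, 0.281, -0.0536, -0.342, 0.08, 0.281, -0.0536, -0.342, 0.04, 0.281, -0.0536, -0.342, 0, 0.281, -0.0536, -0.342, -0.03, 0.281, -0.0536, -0.342, -0.05, 0.281, -0.0536, -0.342, -0.06, 0.281])

```text
time_s: 16.75
tool_pos: [489.8, 5.1, 62.7]
ee_rot: [180.0, -0.3, -175.1]
force: [-0.3, 0.3, -1.6]
gripper_width: 43.2
grasp_force: 56.4
```

>>> send_rows(moves=[0, 0, -0.004, 0, 0, 0, -0.008, 0, 0, 0, -0.011, 0, 0, 0, -0.0135, 0, 0, 0, -0.0145, 0, 0, 0, -0.0155, 0, 0, 0, -0.0155, 0])

```text
time_s: 17.45
tool_pos: [491.9, 4.6, 50.2]
ee_rot: [-180.0, 0.0, -175.2]
force: [-0.8, -0.3, 1.8]
gripper_width: 42.9
grasp_force: 56.7
```

>>> send_rows(moves=[0, 0, -0.0007, 0, 0, 0, -0.0007, 0, 0, 0, -0.0007, 0, 0, 0, 0, 0, 0, 0, 0, 0, 0, 0, 0.04, 0, 0, 0, 0.08, 0, 0, 0, 0.12, 0, 0, 0, 0.16, 0, 0, -0.04, 0.19, -0.05, 0.012, -0.08, 0.19, -0.1, 0.024, -0.12, 0.19, -0.15, 0.036, -0.16, 0.19, -0.208, 0.036, -0.16, 0.19, -0.208, 0.036, -0.16, 0.19, -0.208], grip=0)

```text
time_s: 18.95
tool_pos: [527.4, -156.2, 239.4]
ee_rot: [-180.0, -0.0, 172.8]
force: [-0.1, 1.7, 0.4]
gripper_width: 85.5
grasp_force: 0.0
```

Run:
```python
from m import *
im,d,P,K,T=cap("top")
print("blk",rect(P,im,[340,150,440,260],62,76)); 
q=P[150:260,340:440].reshape(-1,3);q=q[(q[:,2]>98)];print(len(q))
w,_,Pw,_,_=cap("wrist"); s=get_state(); print(s["tool_pos"],s["ee_rot"])
np.savez("w4.npz",im=w,P=Pw)
cv2.imwrite("pics/t4.png",np.hstack([cv2.resize(im[100:300,180:450],(400,300)),cv2.resize(w,(400,300))]))
```

```text
blk (array([ 500. , -301.5]), array([ 81.5, 103.4]), 82.7, 1026, np.float64(69.3))
4232
[ 527.40992607 -154.25534929  239.58986128] [ 1.79960557e+02 -3.53171853e-02  1.72992670e+02]
```

View pics/t4.png

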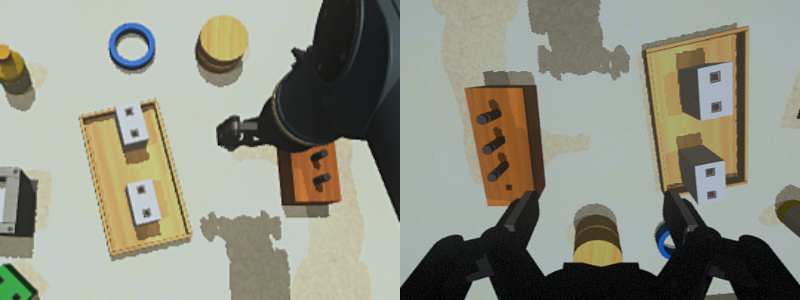

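Both cassettes stand in the tray (wrist half: (700,95), (700,175)); the block has three bits at (490,115), (495,145), (497,172). I measure both from the wrist view.

```bash
cat > ana.py <<'E'
from m import *
def ana(w,P):
    Z=P[...,2]; X=P[...,0];Y=P[...,1]
    def big(m,minpx):
        n,l,st,c=cv2.connectedComponentsWithStats(m.astype(np.uint8),connectivity=8)
        return [l==i for i in range(1,n) if st[i,4]>=minpx]
    for m in big((Z>62)&(Z<76)&(Y<-150),300):
        r=cv2.minAreaRect(P[m][:,:2].astype(np.float32)); print("block",np.round(r[0],1),np.round(r[1],1),round(r[2],1),np.median(Z[m]).round(1))
    for m in big((Z>110)&(Z<120)&(Y<-200),8): print(" bittop",P[m].mean(0).round(1),((P[m].max(0)+P[m].min(0))/2).round(1),m.sum(),np.ptp(P[m],axis=0).round(1))
    for m in big((Z>76)&(Z<88)&(abs(Y)<90),200):
        r=cv2.minAreaRect(P[m][:,:2].astype(np.float32)); print("cass",np.round(r[0],1),np.round(r[1],1),round(r[2],1),np.median(Z[m]).round(1))
        hull=cv2.convexHull(np.argwhere(m)[:,::-1].astype(np.int32)); f=cv2.fillConvexPoly(np.zeros(m.shape,np.uint8),hull,1)
        f=cv2.erode(f,np.ones((5,5),np.uint8)); g=w.max(-1).astype(int)
        for t in big((f>0)&(g<np.median(g[m])*0.72),8): 
            v,u=np.argwhere(t).mean(0); print("  tube px",u.round(1),v.round(1),t.sum())
E
python3 - <<'E'
from ana import *
z=np.load("w4.npz"); ana(z["im"],z["P"])
E
```

```text
block [ 542.1 -306.4] [ 81.4 190.3] 82.7 70.0
block [ 747.3 -187.6] [85.7 59.7] 73.6 75.2
 bittop [ 482.4 -297.6  114.4] [ 482.4 -298.8  113.4] 168 [12.4 13.6  6.7]
 bittop [ 521.7 -302.7  114.4] [ 522.  -303.6  113.5] 148 [12.1 13.5  6.7]
 bittop [ 561.2 -307.7  114.5] [ 561.6 -308.5  113.3] 130 [12.7 12.6  5.4]
cass [489.8   4.7] [70.2 45.5] 4.5 81.2
  tube px 403.0 98.3 178
  tube px 381.6 118.0 67
  tube px 404.7 136.6 154
cass [628.1   3.6] [71.7 45.1] 5.4 81.2
  tube px 396.8 220.1 118
  tube px 398.7 249.0 106
```

>>> send_rows(moves=[-0.002, -0.05, 0, 0, -0.004, -0.1, 0, 0, -0.0056, -0.1484, 0, 0, -0.0056, -0.1484, 0, 0, -0.0056, -0.1484, 0, 0, -0.0056, -0.1484, 0, 0, -0.0056, -0.1484, 0, 0])

```text
time_s: 19.75
tool_pos: [522.7, -301.6, 239.9]
ee_rot: [180.0, 0.0, 173.1]
force: [0.4, 0.1, -0.7]
gripper_width: 85.3
grasp_force: 0.0
```

Run:
```python
from ana import *
s=get_state(); print(s["tool_pos"],s["ee_rot"][2])
w,_,P,_,_=cap("wrist"); ana(w,P); np.savez("w5.npz",im=w,P=P)
im,_,P,_,_=cap("top"); ana(im,P)
```

```text
[ 522.7159866  -301.59702415  239.90952661] 173.08831676318886
block [ 542.6 -306.4] [ 80.3 190.9] 82.9 70.1
block [ 754.7 -217.9] [34.3 73.1] 61.5 75.2
 bittop [ 482.3 -298.8  114.8] [ 482.5 -299.   113.6] 149 [12.3 12.   6.7]
 bittop [ 521.5 -303.8  114.9] [ 522.  -303.9  113.4] 135 [12.8 12.4  6.6]
 bittop [ 560.9 -308.5  114.6] [ 561.4 -308.5  113.5] 124 [12.1 12.   6.6]
cass [629.5 -13.2] [71.1 14.4] 7.5 81.1
  tube px 501.3 224.4 136
block [ 763.1 -192.1] [85.1 88.6] 79.8 74.4
block [ 543.3 -307. ] [ 82. 191.] 82.7 69.3
 bittop [ 562.9 -308.7  113.5] [ 562.7 -309.   113.2] 23 [10.3 12.6  4.7]
 bittop [ 523.2 -303.9  114.2] [ 523.1 -304.5  113.5] 24 [12.6 13.5  5.7]
 bittop [ 483.8 -298.7  114.4] [ 483.4 -298.6  114.7] 24 [12.3 11.6  6. ]
cass [629.3   2.8] [70.8 44.6] 4.7 80.7
  tube px 266.7 174.2 22
  tube px 270.5 188.5 24
cass [491.2   4. ] [69.9 44.2] 4.6 80.4
  tube px 274.8 226.2 23
  tube px 278.4 241.8 25
```

>>> send_rows(moves=[0, 0, -0.04, 0, 0, 0, -0.08, 0, 0, 0, -0.12, 0, 0, 0, -0.145, 0, 0, 0, -0.157, 0, 0, 0, -0.162, 0, 0, 0, -0.162, 0, 0, 0, -0.162, 0])

```text
time_s: 20.65
tool_pos: [522.9, -304.2, 79.1]
ee_rot: [-180.0, 0.1, 172.9]
force: [-0.3, 0.6, -0.4]
gripper_width: 85.4
grasp_force: 0.0
```

>>> send_rows(moves=[0, 0, 0, 0, 0, 0, 0, 0, 0, 0, 0, 0, 0, 0, 0, 0, 0, 0, 0, 0, 0, 0, 0, 0, 0, 0, 0, 0, 0, 0, 0, 0, 0, 0, 0, 0, 0, 0, 0, 0, 0, 0, 0, 0, 0, 0, 0, 0], grip=255, squeeze=40)

```text
time_s: 21.85
tool_pos: [522.1, -303.8, 77.9]
ee_rot: [-180.0, 0.0, 172.9]
force: [-0.0, 1.0, 5.3]
gripper_width: 11.8
grasp_force: 38.9
```

>>> send_rows(moves=[0, 0, 0.03, 0, 0, 0, 0.07, 0, 0, 0, 0.115, 0, 0, 0, 0.162, 0, 0, 0, 0.162, 0, 0.006, 0.04, 0.162, 0.03, 0.013, 0.08, 0.162, 0.07, 0.02, 0.12, 0.162, 0.1, 0.026, 0.16, 0.162, 0.13, 0.033, 0.2, 0.162, 0.17, 0.043, 0.24, 0.162, 0.209, 0.043, 0.264, 0.162, 0.209, 0.043, 0.264, 0.162, 0.209, 0.043, 0.264, 0.162, 0.209, 0.043, 0.264, 0.162, 0.209])

```text
time_s: 23.35
tool_pos: [564.8, -41.2, 239.4]
ee_rot: [-180.0, -0.0, -175.2]
force: [-0.3, -0.3, -0.4]
gripper_width: 12.1
grasp_force: 39.0
```

```bash
cat >> ana.py <<'E'
def tubes(n):
    w,d,P,K,T=cap(n); Z=P[...,2]; cv2.imwrite(f"pics/tb_{int(get_state()['time_s']*100)}.png",w)
    m=((Z>76)&(Z<88)&(abs(P[...,1])<90)).astype(np.uint8); N,l,st,c=cv2.connectedComponentsWithStats(m,connectivity=8)
    for i in range(1,N):
        if st[i,4]<200: continue
        q=l==i; r=cv2.minAreaRect(P[q][:,:2].astype(np.float32)); print("cass",np.round(r[0],1),np.round(r[1],1),round(r[2],1),np.median(Z[q]).round(1))
        hull=cv2.convexHull(np.argwhere(q)[:,::-1].astype(np.int32)); f=cv2.fillConvexPoly(np.zeros(q.shape,np.uint8),hull,1)
        f=cv2.erode(f,np.ones((5,5),np.uint8)); g=w.max(-1).astype(int)
        n2,l2,s2,_=cv2.connectedComponentsWithStats(((f>0)&(g<np.median(g[q])*0.72)).astype(np.uint8))
        for j in range(1,n2):
            if s2[j,4]<15: continue
            v,u=np.argwhere(l2==j).mean(0); ray=T[:3,:3]@[(u-K[0,2])/K[0,0],(v-K[1,2])/K[1,1],1]
            p=T[:3,3]+ray*(81-T[2,3])/ray[2]; print("  tube",np.round(p[:2],1),s2[j,4])
E
python3 - <<'E'
from ana import *
s=get_state(); print(s["tool_pos"],s["ee_rot"][2])
tubes("wrist"); tubes("top")
E
ls pics
```

```text
[564.7588892  -41.24028798 239.40482022] -175.21723303702873
cass [490.    4.8] [70.3 44.5] 4.8 81.2
  tube [480.2  -1. ] 445
  tube [510.2   6.8] 158
cass [628.6   4. ] [71.7 43.5] 6.0 81.2
  tube [608.3   2.6] 119
  tube [647.2   7. ] 88
cass [629.6   2.9] [70.9 44.2] 5.0 80.6
  tube [647.5   5.1] 19
  tube [618.8  -6.1] 75
cass [491.4   4. ] [70.4 44.1] 4.3 80.5
  tube [510.4   6. ] 21
  tube [471.7   2.1] 29
d.png
s1.png
scene0.png
t1.png
t3.png
t4.png
tb_2340.png
tb_2345.png
top0.png
w2.png
wrist0.png
```

>>> send_rows(moves=[-0.03, 0.025, 0, 0, -0.0549, 0.0462, 0, 0, -0.0549, 0.0462, 0, 0, -0.0549, 0.0462, -0.04, 0, -0.0549, 0.0462, -0.07, 0, -0.0549, 0.0462, -0.085, 0, -0.0549, 0.0462, -0.085, 0, -0.0549, 0.0462, -0.085, 0])

```text
time_s: 24.25
tool_pos: [510.7, 5.6, 155.1]
ee_rot: [-180.0, 0.0, -175.2]
force: [0.5, -0.8, 0.3]
gripper_width: 12.0
grasp_force: 39.1
```

Run:
```python
from h import *
print(get_state()["tool_pos"])
w,*_=cap("wrist"); im,*_=cap("top")
cv2.imwrite("pics/w6.png",np.hstack([cv2.resize(w[40:240,156:356],(400,400),interpolation=2),cv2.resize(im[150:270,220:340],(400,400),interpolation=2)]))
```

```text
[510.67868394   5.5788076  155.13326794]
```

View pics/w6.png

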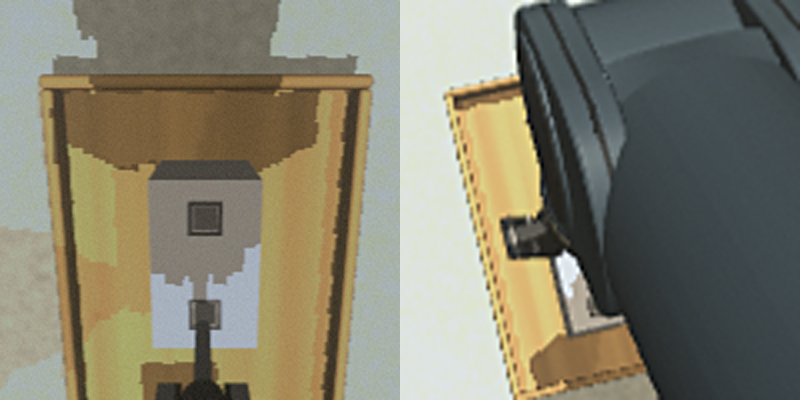

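The held bit's tip is laterally in line with tube A1 (205,313). I descend in stages.

>>> send_rows(moves=[0, 0, -0.005, 0, 0, 0, -0.01, 0, 0, 0, -0.014, 0, 0, 0, -0.018, 0, 0, 0, -0.022, 0, 0, 0, -0.022, 0])

```text
time_s: 24.95
tool_pos: [509.8, 6.4, 132.2]
ee_rot: [-180.0, -0.1, -175.1]
force: [-0.3, 0.8, -1.0]
gripper_width: 11.7
grasp_force: 39.1
```

>>> send_rows(moves=[0, 0, -0.01, 0, 0, 0, -0.02, 0, 0, 0, -0.028, 0, 0, 0, -0.035, 0, 0, 0, -0.039, 0, 0, 0, -0.041, 0, 0, 0, -0.0425, 0, 0, 0, -0.0435, 0, 0, 0, -0.0435, 0])

```text
time_s: 25.85
tool_pos: [510.3, 6.4, 89.4]
ee_rot: [-180.0, 0.0, -175.1]
force: [0.2, 0.1, -0.4]
gripper_width: 11.8
grasp_force: 39.1
```

>>> send_rows(moves=[0, 0, -0.0008, 0, 0, 0, -0.0016, 0, 0, 0, -0.0022, 0, 0, 0, -0.0022, 0])

```text
time_s: 26.25
tool_pos: [511.1, 6.4, 88.6]
ee_rot: [-180.0, 0.2, -175.1]
force: [-2.9, -0.4, 18.4]
gripper_width: 11.9
grasp_force: 41.0
```

>>> send_rows(moves=[0, 0, 0.001, 0, 0, 0, 0.001, 0, 0, 0, 0.001, 0, 0, 0, 0.001, 0, 0, 0, 0.001, 0, 0, 0, 0.04, 0, 0, 0, 0.08, 0, 0, 0, 0.12, 0, 0, 0, 0.1527, 0, 0.005, -0.045, 0.1527, -0.04, 0.01, -0.09, 0.1527, -0.08, 0.015, -0.135, 0.1527, -0.12, 0.02, -0.18, 0.1527, -0.16, 0.03, -0.225, 0.1527, -0.209, 0.04, -0.27, 0.1527, -0.209, 0.05, -0.315, 0.1527, -0.209, 0.0515, -0.315, 0.1527, -0.209, 0.0515, -0.315, 0.1527, -0.209], grip=0)

```text
time_s: 28.05
tool_pos: [561.3, -309.6, 238.9]
ee_rot: [180.0, -0.1, 172.8]
force: [0.0, 1.2, 0.1]
gripper_width: 85.4
grasp_force: 0.0
```

Run:
```python
from ana import *
s=get_state(); print(s["tool_pos"],s["ee_rot"][2])
w,_,P,_,_=cap("wrist"); ana(w,P)
tubes("top")
im=cv2.imread("pics/"+sorted(__import__('os').listdir('pics'))[-1]); 
w,_,P,K,T=cap("top"); q=P[140:280,220:320].reshape(-1,3); q=q[(q[:,2]>105)&(q[:,2]<140)]; print(len(q),q.mean(0),q.max(0))
```

```text
[ 561.26174982 -309.61843622  238.91752616] 172.78145617939677
block [ 541.9 -306.3] [ 80.2 189.3] 82.9 70.1
block [ 767.2 -223.6] [67.9 22.9] 16.8 75.2
 bittop [ 482.2 -298.9  115.1] [ 482.1 -298.7  115.4] 163 [12.3 12.1  3.4]
 bittop [ 560.8 -308.6  114.9] [ 561.3 -308.6  113.6] 132 [12.2 11.6  5.7]
cass [629.5   2.8] [70.1 44.6] 5.5 80.4
  tube [648.4   5.3] 22
  tube [608.8   1.3] 24
cass [491.1   4.1] [70.  43.9] 4.4 80.3
  tube [508.8   4.1] 52
  tube [470.6   3.4] 26
27 [510.77698447   6.23369666 124.04680825] [516.99858024  11.17424665 127.52521462]
```

>>> send_rows(moves=[0, 0, -0.04, 0, 0, 0, -0.08, 0, 0, 0, -0.12, 0, 0, 0, -0.145, 0, 0, 0, -0.157, 0, 0, 0, -0.162, 0, 0, 0, -0.162, 0, 0, 0, -0.162, 0])

```text
time_s: 29.0
tool_pos: [562.5, -308.8, 79.3]
ee_rot: [-180.0, 0.1, 172.9]
force: [-0.8, 1.2, 0.0]
gripper_width: 85.5
grasp_force: 0.0
```

>>> send_rows(moves=[0, 0, 0, 0, 0, 0, 0, 0, 0, 0, 0, 0, 0, 0, 0, 0, 0, 0, 0, 0, 0, 0, 0, 0, 0, 0, 0, 0, 0, 0, 0, 0, 0, 0, 0, 0, 0, 0, 0, 0, 0, 0, 0, 0, 0, 0, 0, 0], grip=255)

```text
time_s: 30.2
tool_pos: [561.7, -308.6, 77.9]
ee_rot: [-180.0, 0.0, 172.9]
force: [-0.9, 0.4, 4.8]
gripper_width: 11.8
grasp_force: 38.9
```

>>> send_rows(moves=[0, 0, 0.03, 0, 0, 0, 0.07, 0, 0, 0, 0.115, 0, 0, 0, 0.162, 0, 0, 0, 0.162, 0, 0.005, 0.04, 0.162, 0.03, 0.01, 0.08, 0.162, 0.07, 0.015, 0.12, 0.162, 0.1, 0.02, 0.16, 0.162, 0.13, 0.025, 0.2, 0.162, 0.17, 0.03, 0.235, 0.162, 0.209, 0.04, 0.269, 0.162, 0.209, 0.04, 0.269, 0.162, 0.209, 0.04, 0.269, 0.162, 0.209, 0.04, 0.269, 0.162, 0.209])

```text
time_s: 31.7
tool_pos: [601.3, -40.8, 239.3]
ee_rot: [-180.0, -0.1, -175.2]
force: [0.7, -0.6, -0.7]
gripper_width: 11.9
grasp_force: 39.1
```

Run:
```python
from ana import *
s=get_state(); print(s["tool_pos"],s["ee_rot"][2])
tubes("wrist")
```

```text
[601.258036   -40.84099121 239.28951474] -175.19607876854909
cass [489.9   4.5] [69.4 44.3] 4.7 81.2
  tube [469.7   3.4] 217
  tube [494.9   4.6] 51
  tube [511.8   4.3] 590
cass [628.2   3.5] [70.3 44.2] 5.5 81.2
  tube [608.5   2.3] 140
  tube [648.    5.7] 117
```

>>> send_rows(moves=[0.023, 0.022, 0, 0, 0.0467, 0.045, 0, 0, 0.0467, 0.045, 0, 0, 0.0467, 0.045, -0.04, 0, 0.0467, 0.045, -0.07, 0, 0.0467, 0.045, -0.085, 0, 0.0467, 0.045, -0.085, 0, 0.0467, 0.045, -0.085, 0])

```text
time_s: 32.55
tool_pos: [648.4, 4.2, 155.3]
ee_rot: [-180.0, 0.0, -175.2]
force: [-0.3, 0.0, -0.7]
gripper_width: 12.0
grasp_force: 39.1
```

>>> send_rows(moves=[0, 0, -0.005, 0, 0, 0, -0.01, 0, 0, 0, -0.014, 0, 0, 0, -0.018, 0, 0, 0, -0.022, 0, 0, 0, -0.022, 0])

```text
time_s: 33.15
tool_pos: [648.0, 5.5, 132.1]
ee_rot: [180.0, -0.1, -175.1]
force: [0.1, 0.1, -0.2]
gripper_width: 11.5
grasp_force: 39.1
```

>>> send_rows(moves=[0, 0, -0.01, 0, 0, 0, -0.02, 0, 0, 0, -0.028, 0, 0, 0, -0.035, 0, 0, 0, -0.039, 0, 0, 0, -0.041, 0, 0, 0, -0.0425, 0, 0, 0, -0.0435, 0, 0, 0, -0.0445, 0, 0, 0, -0.0451, 0, 0, 0, -0.0457, 0, 0, 0, -0.0457, 0])

```text
time_s: 34.35
tool_pos: [649.1, 5.4, 88.8]
ee_rot: [-180.0, 0.1, -175.1]
force: [-2.9, -0.2, 11.7]
gripper_width: 11.7
grasp_force: 40.1
```

>>> send_rows(moves=[0, 0, 0.001, 0, 0, 0, 0.001, 0, 0, 0, 0.001, 0, 0, 0, 0.001, 0, 0, 0, 0.001, 0, 0, 0, 0.04, 0, 0, 0, 0.08, 0, 0, 0, 0.12, 0, 0, 0, 0.1527, 0, -0.02, -0.038, 0.1527, -0.04, -0.04, -0.076, 0.1527, -0.08, -0.06, -0.114, 0.1527, -0.12, -0.08, -0.152, 0.1527, -0.16, -0.1, -0.19, 0.1527, -0.209, -0.122, -0.228, 0.1527, -0.209, -0.144, -0.266, 0.1527, -0.209, -0.166, -0.304, 0.1527, -0.209, -0.166, -0.304, 0.1527, -0.209, -0.166, -0.304, 0.1527, -0.209, -0.166, -0.304, 0.1527, -0.209], grip=0)

```text
time_s: 36.35
tool_pos: [483.1, -297.4, 239.7]
ee_rot: [180.0, 0.0, 173.0]
force: [0.4, 0.4, 0.1]
gripper_width: 85.6
grasp_force: 0.0
```

Run:
```python
from ana import *
s=get_state(); print(s["tool_pos"],s["ee_rot"][2])
w,_,P,_,_=cap("wrist"); ana(w,P)
tubes("top")
```

```text
[ 483.06088992 -297.40320001  239.6833136 ] 172.9894729207737
block [ 541.3 -306.3] [ 80.3 190.7] 82.8 70.1
block [ 739.9 -217.3] [20.4 68.2] 54.7 73.7
 bittop [ 481.  -298.7  114.7] [ 481.4 -298.8  113.4] 134 [12.6 12.4  6.2]
cass [629.  -7.] [72.1 25.2] 5.3 81.2
  tube px 494.1 249.5 138
  tube px 509.8 240.9 34
  tube px 508.7 264.5 101
cass [629.9   2.9] [71.5 44.4] 5.0 80.7
  tube [645.2   3.3] 55
  tube [608.8   1.3] 24
cass [491.1   3.9] [69.9 44.1] 4.4 80.4
  tube [509.1   4.2] 51
  tube [470.4   3.2] 27
```

>>> send_rows(moves=[0, 0, -0.04, 0, 0, 0, -0.08, 0, 0, 0, -0.12, 0, 0, 0, -0.145, 0, 0, 0, -0.157, 0, 0, 0, -0.162, 0, 0, 0, -0.162, 0, 0, 0, -0.162, 0])

```text
time_s: 37.25
tool_pos: [483.2, -298.9, 79.0]
ee_rot: [-180.0, 0.1, 172.9]
force: [-0.3, 0.9, -1.2]
gripper_width: 85.7
grasp_force: 0.0
```

>>> send_rows(moves=[0, 0, 0, 0, 0, 0, 0, 0, 0, 0, 0, 0, 0, 0, 0, 0, 0, 0, 0, 0, 0, 0, 0, 0, 0, 0, 0, 0, 0, 0, 0, 0, 0, 0, 0, 0, 0, 0, 0, 0, 0, 0, 0, 0, 0, 0, 0, 0], grip=255)

```text
time_s: 38.45
tool_pos: [482.4, -298.6, 77.9]
ee_rot: [-180.0, 0.0, 172.9]
force: [-1.4, 0.8, 4.7]
gripper_width: 12.0
grasp_force: 38.9
```

>>> send_rows(moves=[0, 0, 0.03, 0, 0, 0, 0.07, 0, 0, 0, 0.115, 0, 0, 0, 0.162, 0, 0, 0, 0.162, 0, 0.015, 0.04, 0.162, 0.03, 0.03, 0.08, 0.162, 0.07, 0.045, 0.12, 0.162, 0.1, 0.06, 0.16, 0.162, 0.13, 0.075, 0.2, 0.162, 0.17, 0.09, 0.235, 0.162, 0.209, 0.1, 0.259, 0.162, 0.209, 0.1, 0.259, 0.162, 0.209, 0.1, 0.259, 0.162, 0.209, 0.1, 0.259, 0.162, 0.209])

```text
time_s: 39.95
tool_pos: [581.8, -40.9, 239.3]
ee_rot: [-180.0, -0.1, -175.2]
force: [-0.9, 0.3, -0.2]
gripper_width: 11.9
grasp_force: 39.0
```

Run:
```python
from ana import *
s=get_state(); print(s["tool_pos"],s["ee_rot"][2])
tubes("wrist")
```

```text
[581.83071532 -40.93960177 239.31608445] -175.21128190313667
cass [489.7   4.5] [69.7 44.3] 4.7 81.2
  tube [470.2   3.5] 189
  tube [489.3 -14.2] 22
  tube [508.2   3. ] 667
cass [628.1   3.9] [70.9 43.7] 5.8 81.2
  tube [608.7   2.2] 124
  tube [645.2   5.5] 261
```

>>> send_rows(moves=[0.013, 0.02, 0, 0, 0.0263, 0.0413, 0, 0, 0.0263, 0.0413, 0, 0, 0.0263, 0.0413, -0.04, 0, 0.0263, 0.0413, -0.07, 0, 0.0263, 0.0413, -0.085, 0, 0.0263, 0.0413, -0.085, 0, 0.0263, 0.0413, -0.085, 0])

```text
time_s: 40.8
tool_pos: [608.7, 0.6, 155.3]
ee_rot: [-180.0, 0.0, -175.2]
force: [0.6, 0.2, 0.1]
gripper_width: 12.2
grasp_force: 39.0
```

>>> send_rows(moves=[0, 0, -0.005, 0, 0, 0, -0.01, 0, 0, 0, -0.014, 0, 0, 0, -0.018, 0, 0, 0, -0.022, 0, 0, 0, -0.022, 0])

```text
time_s: 41.4
tool_pos: [608.3, 1.7, 132.1]
ee_rot: [-180.0, -0.1, -175.1]
force: [0.6, 1.2, -0.2]
gripper_width: 12.0
grasp_force: 39.0
```

>>> send_rows(moves=[0, 0, -0.01, 0, 0, 0, -0.02, 0, 0, 0, -0.028, 0, 0, 0, -0.035, 0, 0, 0, -0.039, 0, 0, 0, -0.041, 0, 0, 0, -0.0425, 0, 0, 0, -0.0435, 0, 0, 0, -0.0445, 0, 0, 0, -0.0451, 0, 0, 0, -0.0457, 0, 0, 0, -0.0457, 0])

```text
time_s: 42.6
tool_pos: [609.0, 1.7, 88.8]
ee_rot: [180.0, 0.1, -175.1]
force: [-3.6, -0.7, 14.7]
gripper_width: 11.7
grasp_force: 40.5
```

>>> send_rows(moves=[0, 0, 0.001, 0, 0, 0, 0.001, 0, 0, 0, 0.001, 0, 0, 0, 0.001, 0, 0, 0, 0.001, 0, 0, 0, 0.04, 0, 0, 0, 0.08, 0, 0, 0, 0.12, 0, 0, 0, 0.16, 0, -0.03, -0.04, 0.18, 0, -0.06, -0.08, 0.18, 0, -0.09, -0.12, 0.18, 0, -0.1, -0.16, 0.18, 0, -0.1, -0.2, 0.18, 0, -0.1, -0.2, 0.18, 0, -0.1, -0.2, 0.18, 0], grip=0)

```text
time_s: 44.2
tool_pos: [508.4, -199.1, 266.9]
ee_rot: [180.0, -0.0, -175.3]
force: [-1.5, -0.3, 0.0]
gripper_width: 85.4
grasp_force: 0.0
```

Run:
```python
from ana import *
tubes("top"); im,_,P,_,_=cap("top")
m=(P[...,2]>105)&(P[...,2]<140); m[:140]=0;m[280:]=0;m[:,:220]=0;m[:,320:]=0
n,l,st,c=cv2.connectedComponentsWithStats(m.astype(np.uint8),connectivity=8)
for i in range(1,n): print("bit",P[l==i].mean(0).round(1),P[l==i].max(0).round(1),st[i,4])
s,*_=cap("scene")
cv2.imwrite("pics/fin.png",np.hstack([cv2.resize(im[150:280,200:330],(400,400),interpolation=2),cv2.resize(s[160:260,195:295],(400,400),interpolation=2)]))
```

```text
cass [628.9   2.9] [69.7 44.1] 5.4 80.7
  tube [629.6   1.5] 105
cass [491.2   4.1] [70.1 43.9] 4.8 80.4
  tube [509.7   4.2] 49
  tube [470.6   3.4] 26
bit [648.1   5.2 121.8] [654.7  11.1 129. ] 32
bit [608.2   1.4 122.3] [614.8   7.  128.6] 32
bit [510.9   6.2 123.3] [517.6  11.5 127.7] 27
```

View pics/fin.png

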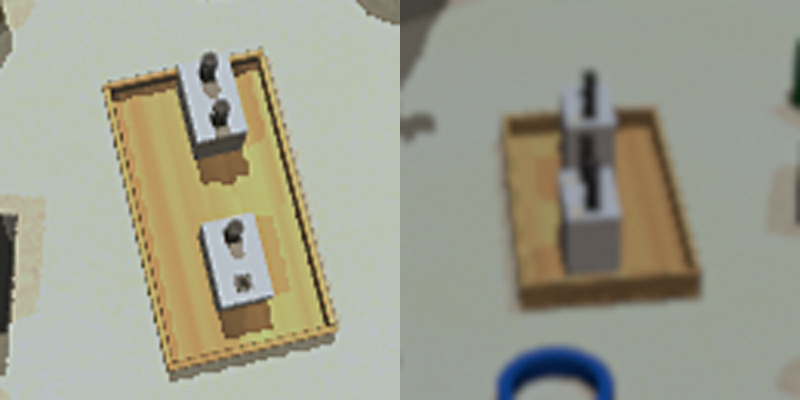

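Both cassettes stand upright in the tray, with bits upright and seated at (208,68), (218,112) and (234,232). Handing in.

```bash
python3 -c "
from workcell import *
print(finish_job())"
```

```text
the job is handed in; nothing more can be done
None
```

The job is handed in: both white cassettes were ejected and stand upright in the tray, and all three bits present are seated point down in separate tubes (two in cassette b, one in cassette a).

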